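# Clamp a frame moulding to the click of the torque wrench

### The job

Slide the long orange moulding along the channel of the green framer's clamp until its end is fully home against the steel end stop, without ramming it. Then turn the click wrench that sits on the clamp's spindle clockwise (seen from above), by its black grip, until the hinge in the wrench breaks over with a click, stop there without over-tightening, and let go so that the wrench springs straight and the moulding stays clamped home. Leave everything else on the bench where it is.

Things in the scene. Friction and masses are not known exactly. Their poses are not given: they have to be found in the camera images.
- vice: Green cast clamp bolted to the bench; place and yaw vary. Origin: underside, on the channel's centre line. Base plate x -60 to +80, y -90 to +60 mm, 22 mm thick. A C-arm stands on the +x side (x 47 to 77, y -30 to +20 mm) and reaches over the channel, top 109 mm above the bench; it carries the vertical spindle at x = 0, y = -5 mm.
- channel (a point): Point on the channel's floor, 22 mm above the bench, where the guides begin (clamp y = -80 mm); axes as the clamp's. The channel runs along y, open to -y. Two steel guide rails, 12 mm high, 45 mm apart, run from here to the end stop, 110 mm on; a 30 mm wide tongue carries the floor to clamp y = -270 mm.
- end_stop: Steel block across the channel's closed end, 65 mm wide, 22 mm high, top 44 mm above the bench. Its face towards the moulding is at y = +30 mm of the clamp (the origin lies at mid-width on the lower edge of this face). Pressing the moulding on it with more than 40 N marks the moulding.
- clamp_foot: Black round sprung foot, 26 mm across, on the spindle axis under the C-arm; origin at the centre of its underside. Turning the spindle clockwise (seen from above) lowers it, 10 mm per rad; at the start it is 1 to 5 mm above the moulding. It presses with about 11 to 17 N when the wrench clicks; more than 20 N means over-tightened.
- moulding_mid (a point): Centre, half-way up, of the loose orange moulding, 200 mm long along its y axis, 42 mm wide (30 mm at the top), 24 mm high, 0.13 kg, lying flat in the channel with 1.5 mm of side play. At the start it is drawn back 35 to 80 mm from the stop. Home: this point at x = 0, y = -70 mm of the clamp, 34 mm above the bench.
- head (a point): Centre of the wrench's steel head, 34 mm across, 24 mm high, on the spindle axis, 128 mm above the bench; x points out along the neck. It turns with the spindle, which needs 1 to 12 N at the grip's red ring, rising as it tightens, and stays where it is left. How far it must turn to the click differs each time (about 15 to 45 degrees) and can only be felt.
- hinge (a point): The wrench's hinge, vertical axis, between head and handle, 28 mm out from the spindle axis. Head and handle are in line until the set torque (about 12 N sideways at the red ring); then the handle folds clockwise by up to 0.12 rad to a stop (16 mm at the ring) while the force drops to about 10 N. Past the stop it rises again and soon over-tightens. Let go, it springs straight.
- grip (a point): Point on the wrench handle's axis at the red ring in the middle of the black grip, 165 mm from the spindle axis, 128 mm above the bench; x points outward along the handle. The grip is a level round bar, 24 mm thick, from 115 to 215 mm from the spindle axis, with free space below it. At the start it points to the clamp's +y or up to 50 degrees from there towards -x.
- offcut: Bystander: short orange piece of moulding, 70 by 42 by 24 mm, loose. Origin under its centre.
- paint_tin: Bystander: paint tin, 76 mm across, 85 mm high. Origin under its centre.
- glue_bottle: Bystander: white glue bottle, 56 mm across, 140 mm high. Origin under its centre.
- brush_jar: Bystander: glass jar with brushes, 70 mm across, 200 mm high with the brushes. Origin under its centre.
- putty_knife: Bystander: flat putty knife lying on the bench, about 0.25 m long.
- mallet: Bystander: hammer lying on the bench, about 0.3 m long.
Things that resemble listed ones, but are neither listed nor needed, are in the scene too. Of the things that look like the part that bears moulding_mid, the smaller one is meant.

How it is judged:
By the outcome, as a careful person would: the job done as asked, in the order asked, and still so for the second after the job is handed in, with the robot touching nothing.
It also fails if it takes over 72 s, if anything falls off the work surface, if the arm or the gripper's body presses on something with over 40 N, if the wrist force passes 120 N, or if a joint passes its speed limit or range.

### The arm

A 6-joint arm with a two-finger parallel gripper is mounted at the origin on the work surface. World frame = base frame: x ahead of the robot, y to its left, z up, the work surface at z = 0. Lengths are in mm, angles in degrees, forces in N, time in s.
With the tool pointing down it reaches from about 425 to 950 mm from the base axis. Payload 14.7 kg.
Tool frame: the origin (TCP) lies at the very end of the fingers, on their centre line; the grasp point (between the pads) lies 19 mm behind it; y points along the fingers, z is the direction in which the jaws open and shut, and the axes are right-handed (so a half turn about y gives the same grasp; the last joint's range is limited). The gripper opens to 85 mm and grips with 20 to 120 N. Pads are 22 mm wide; open, the fingers measure 114 mm over their backs; the gripper's body (76 mm by 85 mm) begins 54 mm behind the grasp point. The pads swing forward as they close: fully open they stand 13 mm farther back than shut.
Start: joints at [-72.972, 27.513, 91.461, -0, 61.026, -2.67], TCP at [219.109, -611.95, 231.297] pointing down, gripper open.
Joint ranges: [-157.49, 157.49], [-46.99, 117.5], [13.45, 153.17], [-89.5, 269.5], [5.16, 153.95], [-167.48, 167.48]. Speed limits (degrees/s): [108.29, 108.29, 136.94, 172.46, 172.46, 172.46].

### API

Orientations are given as a 3x3 rotation matrix whose columns are the frame's x, y, z axes.
In Python, from bench import move_ptp, line_to, movej, move_gripper, pause, ik, observe, grab_frame, camera_params, MotionError, job_done, boxes_of, cut_out, place_of gives the robot as it stands. Calls block until the motion is done:
- move_ptp(position, orientation): joint-space move of the TCP to a pose.
- line_to(position, rot=None, vel=150, until_force=None): straight line of the TCP; rot=None keeps the orientation; vel is the mean speed in mm/s. With until_force (N) it stops when the force on the tool has changed by that much, and returns True; else False.
- movej(angles): joint-space move.
- move_gripper(opening, f_grip=None): finger opening in mm; f_grip is the grip in N (None keeps the last); returns when the fingers have stopped.
- pause(seconds).
- ik(position, orientation): joint angles nearest the present ones, or None.
- observe(): the state.
- grab_frame(name): name is "side" or "top"; returns the picture (480x640x3 uint8, red, green, blue); there is no depth.
- camera_params(name): a dict with "vertical_fov" (degrees; the focal length in pixels is half the picture's height over the tangent of half this angle, whatever the lens; pixels are square), "cx", "cy" (the principal point, pixels), "R" (3x3) and "t" (3): a world point X has camera coordinates R X + t. Camera axes: x right, y down, z forward; pixel columns grow to the right and rows downward; lengths in mm; the calibration is good to about 2 mm. A picture is of the moment at which its call begins. camera_params takes no time and is no camera call.
A pose or a line that the arm cannot do raises MotionError and nothing moves.
- job_done(): hands the job in, once; it reports no verdict.
Trained networks look in the newest picture that a camera, given by its name, has taken for a name from the list of things; names that differ only in an ending like _2 or _b are one class to them, and where a whole thing is asked for, a point or a joint stands for the part that bears it (a point fixed in the world has none). Each returns a list of dicts, best first, with "confidence" (0 to 1); they miss things now and then, are a little off and sometimes report something else, mostly with a low value. They report only what shows in the picture. A call takes as long as a camera call. They do not tell look-alikes from the thing itself.
- boxes_of(label, camera): "extent" ([left, top, right, bottom] in pixels, round what is visible of it).
- cut_out(label, camera): "pixels" (480x640 bool, what is visible of it) and "extent" ([left, top, right, bottom] in pixels, round what is visible of it).
- place_of(label, camera): "position" ([column, row] in pixels: a listed point, or the origin of a listed thing).
The state is a dict: "time": time; "q": joint angles; "joint_velocities": joint speeds; "effort": joint torques, N m; "position": TCP position; "ee_rot": TCP orientation; "contact_force": force on the tool from outside, world axes, zero at the start; "moment": the same for the moment, N m; "grip_width": finger opening in mm.
Only numpy, scipy, OpenCV 4.12 (cv2) and the standard library are available. Lean on these libraries where they do the work, as an engineer would, in place of code of your own. Each camera call takes 0.05 s, during which the arm holds its last target. There are 200 camera calls.

## Working session

There is one attempt and no reset: what is moved stays moved. The work goes in short steps, each a Python script; the robot and the scene stay as the last script left them, time stands still between calls to the robot, and variables do not carry over. Pictures are saved under pics/ and viewed, about 8 in all and at most 12, crops included, and the job is handed in when it is done.

```bash
ls; mkdir -p pics
python3 - <<'E'
from bench import *
import cv2,numpy as np
for c in ("side","top"):
    im=grab_frame(c); cv2.imwrite(f"pics/{c}0.png",im[:,:,::-1])
    p=camera_params(c); print(c,p)
    for l in ("vice","channel","end_stop","clamp_foot","moulding_mid","head","hinge","grip","offcut"):
        print(l,[(np.round(d["position"]).tolist(),round(d["confidence"],2)) for d in place_of(l,c)][:4])
print(observe())
E
```

```text
pics
side {'vertical_fov': 44.21241160393139, 'cx': 318.7404911473371, 'cy': 234.39085390917808, 'R': array([[-0.84064466, -0.54126967,  0.0185393 ],
       [-0.31392638,  0.45909278, -0.83107403],
       [ 0.44132391, -0.70445792, -0.55585272]]), 't': array([ 436.71669752,  257.45310887, 1285.91407223])}
vice [([309.0, 270.0], 0.59)]
channel [([318.0, 242.0], 0.8)]
end_stop [([304.0, 265.0], 0.66), ([225.0, 396.0], 0.41)]
clamp_foot [([307.0, 250.0], 0.62)]
moulding_mid [([362.0, 343.0], 0.89), ([326.0, 234.0], 0.57)]
head [([307.0, 222.0], 0.68)]
hinge [([308.0, 230.0], 0.94), ([295.0, 264.0], 0.62), ([294.0, 205.0], 0.33)]
grip [([295.0, 263.0], 0.66), ([416.0, 244.0], 0.52)]
offcut [([416.0, 246.0], 0.46), ([221.0, 397.0], 0.35), ([366.0, 187.0], 0.2)]
top {'vertical_fov': 49.53987990590316, 'cx': 313.10299110437234, 'cy': 239.84582306074864, 'R': array([[-0.01884238, -0.9997134 , -0.01476744],
       [-0.99831142,  0.01962358, -0.05467381],
       [ 0.05494793,  0.01371232, -0.99839506]]), 't': array([  28.11977084,  545.94348091, 1190.73273734])}
vice [([321.0, 237.0], 0.62)]
c
[... 450 characters left out ...]
-04,
        6.10247527e+01, -2.67090935e+00]), 'joint_velocities': array([-0.05247441,  0.00347378, -0.04579107,  0.14688883, -0.11645115,
        0.00730579]), 'effort': array([ 2.73695463e-03, -9.50484824e+01, -4.30650258e+01,  2.24198939e-04,
        8.13525803e-04, -3.92275217e-05]), 'position': array([ 219.1290546 , -611.94536763,  231.29112041]), 'ee_rot': array([[-9.41463870e-01, -5.45611534e-06,  3.37113899e-01],
       [-3.37113899e-01, -2.44071527e-07, -9.41463870e-01],
       [ 5.21901536e-06, -1.00000000e+00, -1.60954779e-06]]), 'contact_force': array([-0.60070303,  0.10791487, -0.44650509]), 'moment': array([0.03209401, 0.0034295 , 0.01414158]), 'grip_width': 85.58041308862639}
```

View pics/side0.png

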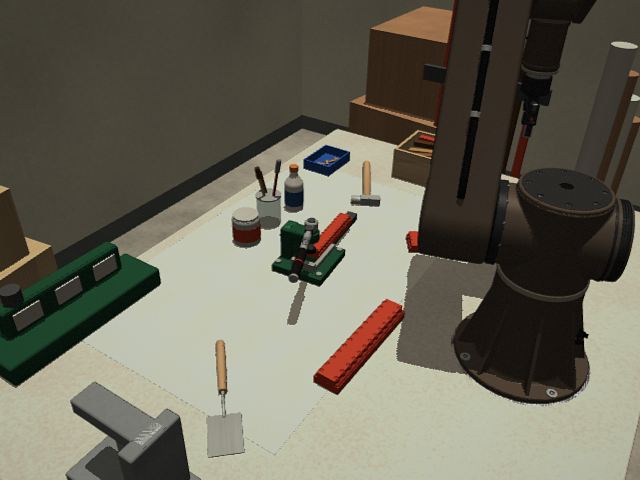

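View pics/top0.png

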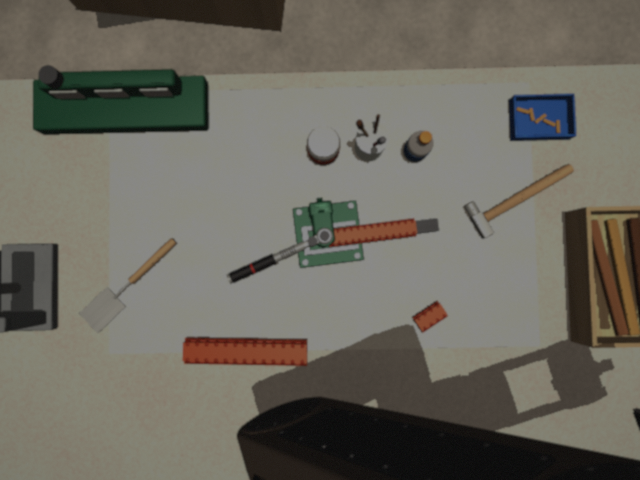

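Both views show the clamp near top (322,237), with its channel running right (−y world) to a tongue end at about (438,225). The wrench's red ring is at about (253,268). The large red bar at (244,350) is the look-alike. Next I'll turn these pixels into world positions.

```bash
cat > h.py <<'E'
from bench import *
import cv2,numpy as np
def w(c,px,z):
    p=camera_params(c);f=240/np.tan(np.radians(p["vertical_fov"]/2))
    d=p["R"].T@np.array([(px[0]-p["cx"])/f,(px[1]-p["cy"])/f,1]);o=-p["R"].T@p["t"]
    return (o+d*(z-o[2])/d[2])
def proj(c,X):
    p=camera_params(c);f=240/np.tan(np.radians(p["vertical_fov"]/2))
    v=p["R"]@np.array(X,float)+p["t"];return v[:2]/v[2]*f+[p["cx"],p["cy"]]
def down(a): # jaw axis z along horizontal direction angle a (rad)
    z=np.array([np.cos(a),np.sin(a),0]);y=np.array([0,0,-1.]);return np.stack([np.cross(y,z),y,z],1)
E
python3 - <<'E'
from h import *
Z=dict(vice=0,channel=22,end_stop=22,moulding_mid=34,head=128,hinge=128,grip=128)
for c in ("side","top"):
    grab_frame(c)
    for l,z in Z.items():
        print(c,l,[(w(c,d["position"],z)[:2].round().tolist(),round(d["confidence"],2)) for d in place_of(l,c)][:3])
for l in("moulding_mid","grip"):
  for d in cut_out(l,"top"):
    m=d["pixels"].astype(np.uint8);print(l,d["confidence"],d["extent"],m.sum())
    if m.sum()<30: continue
    b=cv2.boxPoints(cv2.minAreaRect(cv2.findNonZero(m)))
    print([w("top",p,46 if l[0]=="m" else 128)[:2].round().tolist() for p in b])
im=grab_frame("top");cv2.imwrite("pics/crop1.png",cv2.resize(im[180:310,210:450,::-1],None,fx=3.3,fy=3.3,interpolation=cv2.INTER_CUBIC))
E
```

```text
side vice [([546.0, -11.0], 0.64), ([751.0, -220.0], 0.44)]
side channel [([572.0, -84.0], 0.64)]
side end_stop [([544.0, 23.0], 0.7), ([747.0, -84.0], 0.24)]
side moulding_mid [([286.0, 202.0], 0.81), ([565.0, -117.0], 0.57), ([725.0, -176.0], 0.48)]
side head [([548.0, -4.0], 0.9)]
side hinge [([546.0, 9.0], 0.96), ([525.0, -251.0], 0.62), ([467.0, 139.0], 0.27)]
side grip [([489.0, 150.0], 0.73)]
top vice [([544.0, -4.0], 0.67), ([562.0, -114.0], 0.51)]
top channel []
top end_stop [([556.0, -78.0], 0.74), ([546.0, 23.0], 0.69)]
top moulding_mid [([303.0, 172.0], 0.76), ([568.0, -115.0], 0.74), ([631.0, -450.0], 0.52)]
top head [([550.0, -7.0], 0.8)]
top hinge [([542.0, 16.0], 0.87)]
top grip [([481.0, 139.0], 0.69)]
moulding_mid 0.67 [185.4, 336.4, 309.6, 366.5] 3376
[[274.0, 314.0], [334.0, 313.0], [325.0, 34.0], [265.0, 36.0]]
moulding_mid 0.64 [330.8, 217.1, 417.0, 245.3] 1564
[[571.0, -19.0], [592.0, -215.0], [550.0, -219.0], [528.0, -23.0]]
moulding_mid 0.64 [226.4, 197.8, 440.2, 279.7] 4578
[[605.0, 235.0], [678.0, -252.0], [524.0, -272.0], [452.0, 211.0]]
grip 0.79 [231.5, 242.4, 307.9, 282.8] 771
[[473.0, 200.0], [544.0, 32.0], [522.0, 23.0], [452.0, 191.0]]
```

View pics/crop1.png

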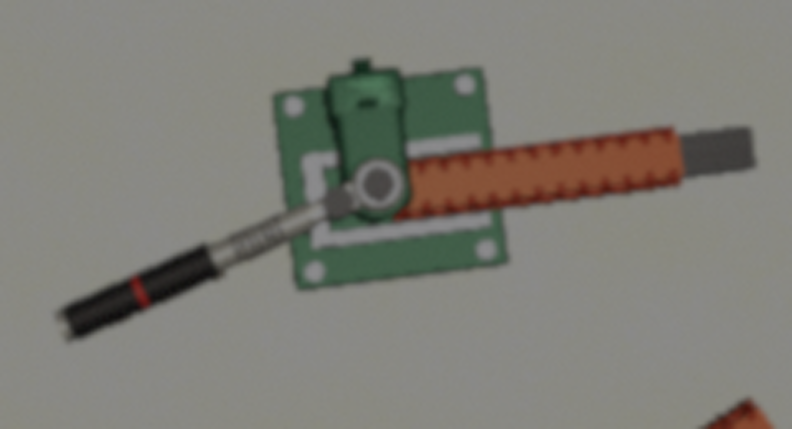

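The yaw is about 6.1° and the clamp origin about (548.5, −1). The moulding's rear end is at clamp y ≈ −217, so it has about 47 mm to go. I'll push it with closed fingers.

```bash
cat >> h.py <<'E'
YAW=np.radians(6.1);O=np.array([548.5,-1.])
RC=np.array([[np.cos(YAW),-np.sin(YAW)],[np.sin(YAW),np.cos(YAW)]])
def W(x,y,z): return np.r_[O+RC@[x,y],z]
def C(p): return RC.T@(np.array(p)[:2]-O)
E
python3 - <<'E'
from h import *
print(observe()["time"])
move_gripper(0)
a=[YAW,YAW+np.pi]
P=W(0,-252,130)
qs=[ik(P,down(x)) for x in a];q0=observe()["q"]
print(qs)
k=min([i for i in (0,1) if qs[i] is not None],key=lambda i:abs(qs[i][5]))
R=down(a[k]);move_ptp(P,R)
print("down hit",line_to(W(0,-252,29),R,vel=80,until_force=8),observe()["position"])
f0=observe()["contact_force"];print(f0)
print("push",line_to(W(0,-190,29),R,vel=35,until_force=7),C(observe()["position"]),observe()["contact_force"]-f0)
print("push2",line_to(W(0,-168,29),R,vel=10,until_force=7),C(observe()["position"]),observe()["contact_force"]-f0)
s=observe();print(s["time"],s["position"])
im=grab_frame("top");cv2.imwrite("pics/crop2.png",cv2.resize(im[160:320,210:450,::-1],None,fx=3.3,fy=3.3,interpolation=cv2.INTER_CUBIC))
E
```

```text
1.95
[array([-2.63861097e+01,  3.21492786e+01,  9.97394963e+01, -2.54444375e-14,
        4.81112250e+01, -3.24861097e+01]), array([-2.63861097e+01,  3.21492786e+01,  9.97394963e+01, -2.54444375e-14,
        4.81112250e+01,  1.47513890e+02])]
down hit False [ 575.62058332 -251.75568931   29.52632619]
[-0.60573935  0.39477835 -0.71461979]
push False [ 1.19831627e-02 -1.90134914e+02] [-0.39217078 -0.33048584  0.57921329]
push2 True [   0.21470357 -182.26021687] [ 1.67414237 -3.39917911  3.56450277]
8.9667 [ 568.0812006  -182.20543407   28.93909079]
```

Run:
```python
from h import *
p=observe()["position"];R=observe()["ee_rot"]
line_to(W(0,-215,29),vel=80);line_to(W(0,-215,200),vel=200)
f=observe();print(f["time"])
im=grab_frame("top");cv2.imwrite("pics/crop2.png",cv2.resize(im[160:320,210:450,::-1],None,fx=3.3,fy=3.3,interpolation=cv2.INTER_CUBIC))
S=W(0,-5,128);print("spindle",S,"head px",w("top",(324.8,235.8),140))
g=w("top",(252.7,268.5),138);v=g[:2]-S[:2];print(g,np.hypot(*v),np.degrees(np.arctan2(v[1],v[0])))
for d in place_of("grip","top")[:2]+place_of("head","top")[:2]:print(w("top",d["position"],128),d["confidence"])
print("pred rear end px home",proj("top",W(0,-170,46)))
for d in cut_out("moulding_mid","top"):
    m=d["pixels"].astype(np.uint8)
    if m.sum()<30: continue
    b=cv2.boxPoints(cv2.minAreaRect(cv2.findNonZero(m)))
    print(d["confidence"],[C(w("top",q,46)).round().tolist() for q in b])
```

```text
10.5833
spindle [549.03132036  -5.97168972 128.        ] head px [547.4533359   -8.57416138 140.        ]
[482.43535279 142.61970495 138.        ] 162.8325074037293 114.14105706513763
[488.52241633 143.22241209 128.        ] 0.92
[541.72852859  -6.03066307 128.        ] 0.73
pred rear end px home [395.86933816 228.5373272 ]
0.75 [[-182.0, 338.0], [-216.0, 59.0], [-280.0, 67.0], [-245.0, 345.0]]
0.72 [[19.0, 28.0], [23.0, -174.0], [-21.0, -174.0], [-24.0, 28.0]]
```

View pics/crop2.png

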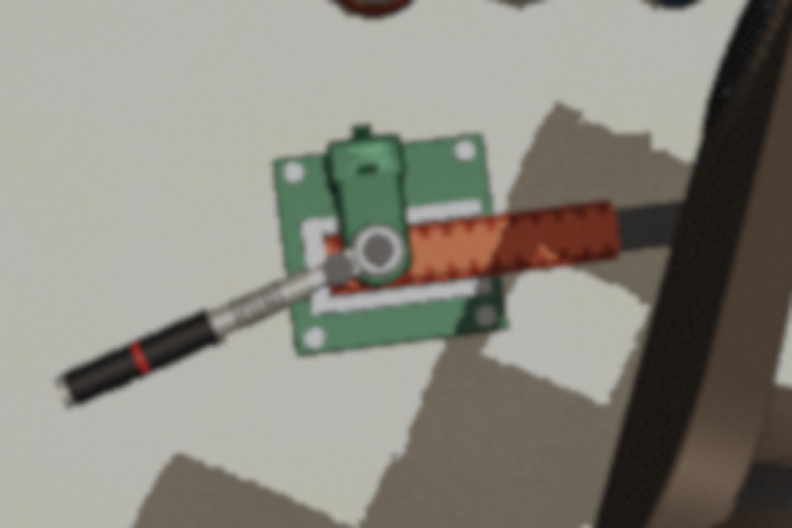

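The moulding is home: its length runs from clamp y +28 to −174, and its front end sits at the stop (crop ~327,265). The red ring is at (141,358), with the handle at about 114° in the world frame. Next I'll straddle the grip and turn it along the arc, feeling for the click.

```bash
cat > turn.py <<'E'
from h import *
S=W(0,-5,0)[:2];ZT=105;r=165
def pose(th,z=ZT): return np.r_[S+r*np.array([np.cos(th),np.sin(th)]),z],FL+th-np.pi/2
th0=np.radians(114.5);FL=0
best=None
for FL in (0,np.pi):
    qs=[ik(pose(np.radians(t))[0],down(pose(np.radians(t))[1])) for t in (116,90,60)]
    print(FL,[None if q is None else round(q[5],1) for q in qs])
    if all(q is not None for q in qs):
        m=max(abs(q[5]) for q in qs)
        if best is None or m<best[0]: best=(m,FL)
FL=best[1]
p,a=pose(th0,230);move_ptp(p,down(a));move_gripper(50)
hit=line_to(pose(th0)[0],vel=120,until_force=6);s=observe();print("hit",hit,s["time"],s["position"],s["grip_width"])
if hit: raise SystemExit
f0=np.mean([(pause(.02),observe()["contact_force"])[1] for _ in range(5)],0)
th=th0;log=[];pk=0;pks=0;i=0;low=0
while i*2<170:
    i+=1;th=th0-i*2/r;p,a=pose(th);line_to(p,down(a),vel=25)
    F=[];
    for _ in range(3): pause(.01);F.append(observe()["contact_force"]-f0)
    F=np.mean(F,0);t=np.array([np.sin(th),-np.cos(th)])  # clockwise tangent
    ft=-F[:2]@t;log.append(round(float(ft),1))
    if ft>pk: pk,pks=ft,i
    if ft>14.5: print("ABORT high");break
    if pk>8.5 and ft<pk-1.0: low+=1
    else: low=0
    if low>=2 and i-pks>=4: print("CLICK");break
    if observe()["time"]>55: print("time");break
print(log,"peak",pk,pks,"i",i,"th",np.degrees(th),observe()["time"],F)
np.save("st.npy",[th,FL])
E
python3 turn.py
```

```text
0 [np.float64(-12.9), np.float64(13.1), np.float64(39.5)]
3.141592653589793 [np.float64(167.1), np.float64(-166.9), np.float64(-140.5)]
hit False 13.9 [481.00914453 144.30171312 105.53526505] 49.87386027705443
CLICK
[-0.0, -0.2, -0.3, -0.2, -0.1, -0.3, -0.1, 3.6, 4.8, 5.5, 5.0, 5.2, 5.4, 5.8, 6.5, 5.9, 5.7, 6.2, 6.2, 6.7, 7.1, 7.5, 7.3, 7.2, 7.7, 7.8, 7.9, 8.2, 8.2, 8.3, 8.9, 10.3, 9.9, 9.0, 9.2, 8.8] peak 10.292185785706426 32 i 36 th 89.49820530338226 23.8833 [-8.8750873  -4.50180513  0.47257432]
```

```bash
cat > back.py <<'E'
from h import *
th,FL=np.load("st.npy");S=W(0,-5,0)[:2];r=165;log=[]
im=grab_frame("top");cv2.imwrite("pics/fold.png",im[:,:,::-1])
fs=[]
for i in range(11):
    th+=1.5/r;p=np.r_[S+r*np.array([np.cos(th),np.sin(th)]),105]
    line_to(p,down(FL+th-np.pi/2),vel=25)
    F=[]
    for _ in range(3): pause(.01);F.append(observe()["contact_force"])
    F=np.mean(F,0);log.append((-F[:2]@np.array([np.sin(th),-np.cos(th)])).round(1).item())
print(log,observe()["time"],np.degrees(th));np.save("st.npy",[th,FL])
E
python3 back.py
```

```text
[8.7, 9.4, 9.8, 9.7, 8.8, 5.5, 2.4, 0.1, -0.0, 0.5, -0.3] 26.9583 95.22778325469046
```

The click was real: on backing off, the handle followed the finger at 9–10 N for about 8 mm, then went straight and lost contact. I'll withdraw and check.

Run:
```python
from h import *
th,FL=np.load("st.npy");S=W(0,-5,0)[:2];r=165
th+=8/r;p=np.r_[S+r*np.array([np.cos(th),np.sin(th)]),105]
line_to(p,down(FL+th-np.pi/2),vel=40);print(observe()["contact_force"])
p[2]=240;print(line_to(p,vel=120,until_force=8))
movej(np.array([75.,*observe()["q"][1:]]));s=observe();print(s["time"],s["contact_force"],s["position"])
for c in("top","side"):
    im=grab_frame(c);cv2.imwrite(f"pics/{c}9.png",im[:,:,::-1])
    b=(190,400,160,320) if c=="side" else (210,450,160,320)
    cv2.imwrite(f"pics/{c}9c.png",cv2.resize(im[b[2]:b[3],b[0]:b[1],::-1],None,fx=3.3,fy=3.3,interpolation=cv2.INTER_CUBIC))
for d in place_of("grip","top")[:1]+place_of("hinge","top")[:1]:
    g=w("top",d["position"],128)[:2]-S;print(np.degrees(np.arctan2(g[1],g[0])),np.hypot(*g),d["confidence"])
for d in cut_out("moulding_mid","top"):
    m=d["pixels"].astype(np.uint8)
    if m.sum()<30: continue
    print(d["confidence"],[C(w("top",q,46)).round().tolist() for q in cv2.boxPoints(cv2.minAreaRect(cv2.findNonZero(m)))])
```

```text
[ 0.2375065 -0.2976529 -0.2577591]
False
30.6083 [0.30670707 0.06625986 0.39278642] [113.33541415 536.8527543  239.2716346 ]
99.6600990575582 160.53045955778467 0.7
90.93864971361933 21.456000017057296 0.74
0.74 [[19.0, 26.0], [23.0, -172.0], [-22.0, -173.0], [-26.0, 25.0]]
0.65 [[-179.0, 337.0], [-214.0, 57.0], [-278.0, 65.0], [-243.0, 345.0]]
```

View pics/top9c.png

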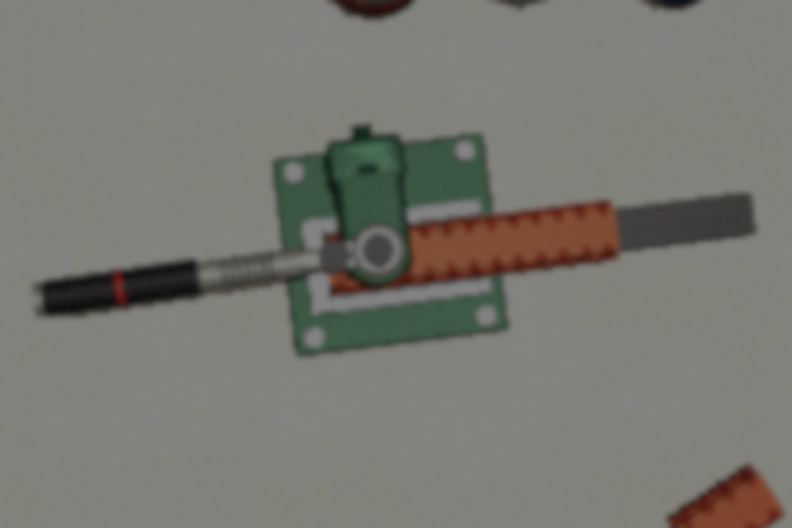

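View pics/side9c.png

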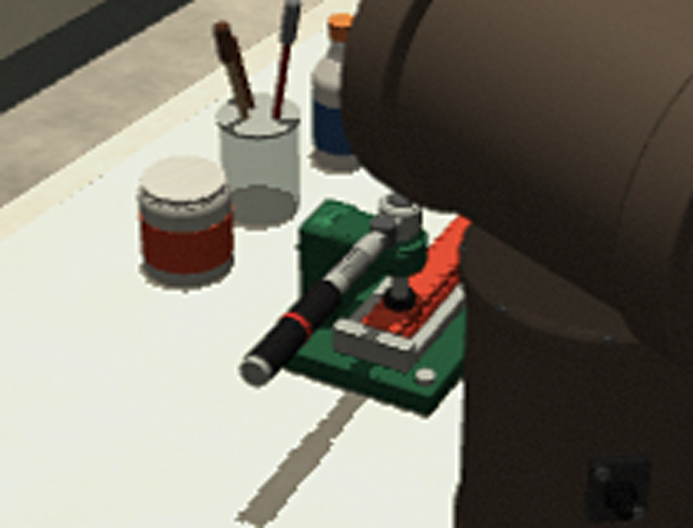

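Run:
```python
from h import *
a=cv2.imread("pics/side9.png")[235:285,280:340];b=cv2.imread("pics/top9.png")[220:255,295:345]
a=cv2.resize(a,(720,600),interpolation=cv2.INTER_NEAREST)[:,:];a=cv2.resize(a,(400,333));b=cv2.resize(b,(400,280),interpolation=cv2.INTER_NEAREST)
b=cv2.convertScaleAbs(b,alpha=1.4);c=np.zeros((333,800,3),np.uint8);c[:,:400]=a;c[:280,400:]=b
cv2.imwrite("pics/z.png",c)
for n,X in(("face low-x",(-21,30,22)),("face top",(0,30,44)),("front top",(0,30,46))):print(n,(proj("side",W(*X))-[280,235])*[6.67,6.67],(proj("top",W(*X))-[295,220])*8+[400,0])
```

```text
face low-x [210.32180174 225.94360974] [514.68286115 234.19968782]
face top [161.35910341 163.31799418] [503.72575341 157.74966554]
front top [161.38493556 159.01963   ] [503.55134496 157.36076273]
```

View pics/z.png

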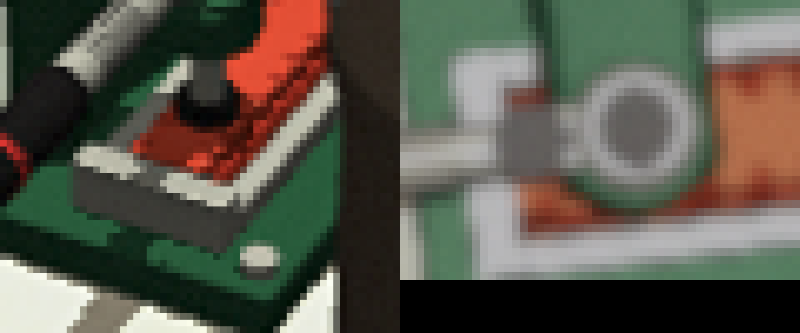

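The moulding's end butts straight against the stop with no gap: left panel about (215,180), right panel about (520,215). The foot sits on top of it. I'm handing in.

```bash
python3 -c "
from bench import *
job_done();print(observe()['time'])"
```

```text
the job is handed in; nothing more can be done
the job is handed in; nothing more can be done
```

The moulding is home against the end stop and clamped there, and the wrench clicked once and sprang straight again. I handed the job in shortly after 31 s on the robot's clock, against the 72 s limit.

- **Moulding:** I pushed it in slowly with closed fingers and stopped at about 7 N of contact, well under the 40 N that marks it. The last pictures show no gap at the stop, the foot down on the moulding, and its rear end where the push left it.
- **Wrench:** I turned it clockwise by the grip, about 17° to the click. The force peaked at 10.3 N and then fell to about 9 N, and I stopped roughly 8 mm past the peak. On backing off, the handle followed the finger at 9–10 N for about 8 mm before losing contact, so the hinge really had folded.
- **Robot:** It ended well clear, with no contact force.

**What did not fully agree:**
- The click came at about 10 N rather than the stated 12 N or so.
- The network's outline put the moulding about 2–4 mm short of home by my estimate of the clamp's position. I put that down to error in that estimate, because the close-up shows no gap.
- The last views of the wrench and clamp show nothing disturbed nearby, but I did not check every bystander separately.

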